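# Shut the stove's gas valve on the kitchen shelf

## Robot

A 6-joint arm with a two-finger parallel gripper is mounted at the origin on the work surface. World frame = base frame: x ahead of the robot, y to its left, z up, the work surface at z = 0. Lengths are in m, angles in rad, forces in N, time in s.
With the tool pointing down it reaches from about 0.25 to 0.8 m from the base axis. Payload 3.9 kg.
Tool frame: the origin (TCP) lies on the centre line of the jaws, within the pads' length; the fingertips stand 11 mm ahead of it and the grasp point (between the pads) lies 8 mm behind it; y points along the fingers, z is the direction in which the jaws open and shut, and the axes are right-handed (so a half turn about y gives the same grasp; the last joint's range is limited). The gripper opens to 85 mm and grips with 20 to 120 N. Pads are 22 mm wide; open, the fingers measure 114 mm over their backs; the gripper's body (76 mm by 85 mm) begins 54 mm behind the grasp point. The pads swing forward as they close: fully open they stand 13 mm farther back than shut.
Start: joints at [1.333, 0.26, -0.138, 1.173, 0, 1.571], TCP at [0.124, 0.51, 0.242] pointing down, gripper open.
Joint ranges: [-2.78, 2.78], [-0.83, 1.72], [-1.28, 1.37], [-1.9, 2.12], [-1.57, 1.48], [-3.14, 3.14]. Speed limits (rad/s): [2.57, 2.57, 3.14, 3.14, 3.14, 3.14].

## Interface

Orientations are given as a 3x3 rotation matrix whose columns are the frame's x, y, z axes.
In Python, from station import get_state, snapshot, camera_info, job_done, regions_of, pinpoint gives the robot as it stands. The module is installed in compiled form; this text tells all that it offers.
- The arm moves only by the tool jog_arm, never from a script. Its argument "commands" is a list of rows, each a list of 3 entries, a list of its own where there are three numbers: the shift along the tool's x, y, z in m, then the turn about the tool's y in degrees, then the opening, from 0 (shut) to 1 (fully open). In form: [[[x, y, z], yaw, jaw], ...]. A call has 1 to 5 rows; each row is the pose to reach, as a shift and turn from the pose measured when the call began, along the tool's axes at that moment; what a row does not reach only later rows make up. A row lasts 1/10 s, in which the tool goes at most 50 mm and 8.59 degrees, less where a joint would pass 70% of its speed; a pose out of reach is approached as far as the arm can. A call with a gripper value outside its range is refused whole. The fingers move at their own pace and stop on an object; "grip_force" is the grip in N (left out, the last holds). Time passes only in rows, so rows that repeat a pose let the fingers close. It gives the time, the measured TCP pose, the force and the opening at its end, in the units of the state.
- get_state(): the state, without advancing time (a new reading comes with each control period).
- snapshot(name): name is "side" or "top" or "wrist"; returns the picture (400x640x3 uint8, red, green, blue); there is no depth.
- camera_info(name): a dict with "K" (3x3 intrinsics, pixels), "R" (3x3) and "t" (3): a world point X has camera coordinates R X + t. Camera axes: x right, y down, z forward; pixel columns grow to the right and rows downward; lengths in m; the calibration is good to about 2 mm. A picture is of the moment at which its call begins: read the wrist's pose just before it. camera_info takes no time and is no camera call; for the wrist camera it gives the pose at the moment of the call.
- job_done(): hands the job in, once; it reports no verdict.
Trained networks look in the newest picture that a camera, given by its name, has taken for a name from the list of things; names that differ only in an ending like _2 or _b are one class to them, and where a whole thing is asked for, a point or a joint stands for the part that bears it (a point fixed in the world has none). Each returns a list of dicts, best first, with "score" (0 to 1); they miss things now and then, are a little off and sometimes report something else, mostly with a low value. They report only what shows in the picture. A call takes as long as a camera call. They do not tell look-alikes from the thing itself.
- regions_of(thing, camera): "pixels" (400x640 bool, what is visible of it) and "box" ([left, top, right, bottom] in pixels, round what is visible of it).
- pinpoint(thing, camera): "position" ([row, column] in pixels: a listed point, or the origin of a listed thing).
The state is a dict: "clock": time; "qpos": joint angles; "joint_vel": joint speeds; "tau": joint torques, N m; "tcp_pos": TCP position; "eef_rot": TCP orientation; "contact_force": force on the tool from outside, world axes, zero at the start; "moment": the same for the moment, N m; "gripper_width": opening from 0.0 (shut) to 1.0 (fully open).
Only numpy, scipy, OpenCV 4.12 (cv2) and the standard library are available. Lean on these libraries where they do the work, as an engineer would, in place of code of your own. Each camera call takes 0.05 s, during which the arm holds its last target.

## Task

Two gas pipes loop up through the shelf, each with a ball valve whose lever handle lies roughly along its pipe (open). Shut the gas to the stove: push the longer of the two handles, the one on the thicker pipe, through its quarter turn until it stands square across the pipe at its end stop. Leave the short-handled valve open as it is, and do not shift or tip the glass tea cup that stands beside the long-handled valve.

Things in the scene. Friction and masses are not known exactly. Their poses are not given: they have to be found in the camera images.
- long_handle (a joint): Hinge of the long handle (stove valve, pipe 33 mm thick) about its vertical stem. 0 rad = along the pipe (open), 1.571 = square across it at the end stop (shut). Starts at 0 to 0.3; grows counter-clockwise seen from above; shut, the handle points roughly towards the robot. Stiff (about 3 N near its end), stays where it is left, no spring.
- long_handle_tip (a point): Free end of the long handle, mid width and mid height, 106 mm above the shelf; moves with it. x axis: along the handle, away from the stem, whose axis is 115 mm back along -x; z up. Level bar, its outer 83 mm a black sleeve 20 mm wide, 16 mm high. Pipe and brass valve below reach 76 mm above the shelf, the neck at the stem (22 mm wide) up to the handle; otherwise the handle's arc is clear.
- short_handle (a joint): Hinge of the short handle (55 mm from stem to end, 16 mm wide) of the other valve, on the thinner pipe (17 mm), to be left alone. Same sense: 0 rad = open, 1.571 = shut; starts at 0 to 0.2. The valves stand side by side 260 to 470 mm apart; either may be the left one.
- tea_glass: Clear glass tea cup, no handle, 56 mm across, 70 mm high, loose and upright on the shelf beside the long-handled valve, about 110 mm from its stem and outside the handle's arc. Origin: centre of its underside; z up. To be left where it is. (A like cup stands beside the other valve.)
Things that resemble listed ones, but are neither listed nor needed, are in the scene too. Leave any red look-alike of the tea_glass alone.

How it is judged:
By the outcome, as a careful person would: the job done as asked, in the order asked, and still so for the second after the job is handed in, with the robot touching nothing.
It also fails if it takes over 32 s, if anything falls off the work surface, if the arm or the gripper's body presses on something with over 40 N, if the wrist force passes 120 N, or if a joint passes its speed limit or range.

## Working session

There is one attempt and no reset: what is moved stays moved. The work goes in short steps, Python scripts to look and compute and a tool call to move; the robot and the scene stay as the last step left them, time stands still between calls to the robot, and variables do not carry over. Pictures are saved under pics/ and viewed, and the job is handed in when it is done.

Besides the shell and the picture viewer there is one more tool, called after ">>>" as name(argument=value, ...), one argument or row to a line, values as JSON. jog_arm: Moves the arm, as the interface text tells. Its arguments: {"type":"object","properties":{"commands":{"type":"array"},"grip_force":{"type":"number"}},"required":["commands"]}

```bash
mkdir -p pics; python3 - <<'E'
from station import *
import cv2,numpy as np
s=get_state();print(s['clock'],s['tcp_pos'],s['eef_rot'],s['contact_force'])
for c in ['side','top']:
    im=snapshot(c);cv2.imwrite(f'pics/{c}0.png',im[:,:,::-1])
    for th in ['long_handle_tip','tea_glass']:
        for d in pinpoint(th,c)[:4]: print(c,th,d['position'],d['score'])
    for th in ['long_handle','short_handle']:
        for d in regions_of(th,c)[:3]: print(c,th,d['box'],d['score'],d['pixels'].sum())
    i=camera_info(c);print(i)
print(get_state()['clock'])
E
```

```text
0.0 [0.12350373 0.50957018 0.24144847] [[ 9.71861242e-01 -4.53647738e-04  2.35553645e-01]
 [-2.35554082e-01 -1.93828502e-03  9.71859310e-01]
 [ 1.56883244e-05 -9.99998019e-01 -1.99060266e-03]] [ 0.23734705 -0.08345717 -0.23957793]
side long_handle_tip [276.5, 190.9] 0.79
side tea_glass [272.2, 301.7] 0.95
side tea_glass [241.1, 309.2] 0.8
side tea_glass [257.6, 353.8] 0.8
side tea_glass [298.3, 335.8] 0.71
side short_handle [292.1, 165.7, 299.1, 183.1] 0.44 125
{'K': array([[411.72714255,   0.        , 317.32228865],
       [  0.        , 411.72714255, 200.00561237],
       [  0.        ,   0.        ,   1.        ]]), 'R': array([[-0.96082497, -0.27710298, -0.00541426],
       [-0.1559689 ,  0.55674737, -0.81590813],
       [ 0.22910495, -0.78310044, -0.57815622]]), 't': array([0.43316299, 0.16565092, 0.82994009])}
top long_handle_tip [157.7, 209.0] 0.86
top tea_glass [209.2, 311.0] 0.9
top tea_glass [246.2, 296.3] 0.85
top tea_glass [244.4, 256.4] 0.58
top tea_glass [214.1, 272.7] 0.53
top long_handle [212.7, 156.3, 257.5, 174.5] 0.81 352
top short_handle [340.3, 171.8, 362.0, 180.5] 0.71 163
{'K': array([[470.831001  ,   0.        , 308.61771981],
       [  0.        , 470.831001  , 202.28074212],
       [  0.        ,   0.        ,   1.        ]]), 'R': array([[-0.01987123, -0.99980135, -0.00154868],
       [-0.98273103,  0.01981693, -0.18397556],
       [ 0.18396971, -0.00213389, -0.9829296 ]]), 't': array([0.00688669, 0.48491982, 1.24455847])}
0.5
```

View pics/top0.png

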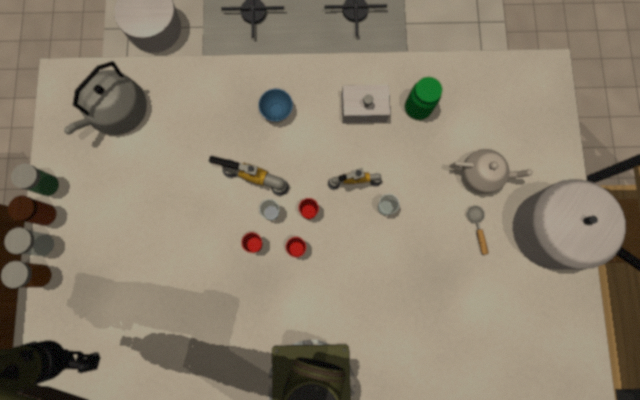

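View pics/side0.png

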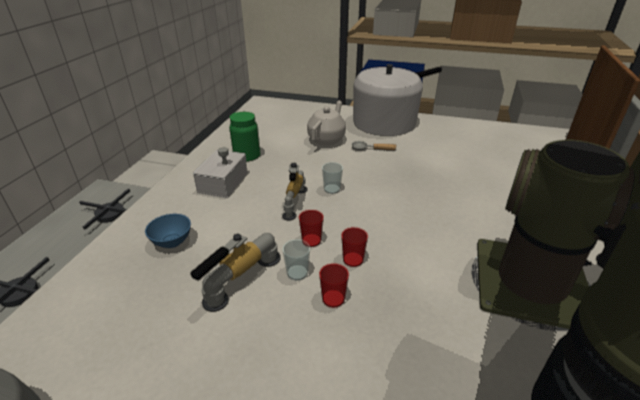

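```bash
cat > h.py <<'E'
import numpy as np
from station import *
def ray(c,rc,z,info=None):
    i=info or camera_info(c);K,R,t=i['K'],i['R'],i['t']
    o=-R.T@t; d=R.T@np.linalg.solve(K,[rc[1],rc[0],1.]);return o+d*(z-o[2])/d[2]
def proj(c,X):
    i=camera_info(c);p=i['K']@(i['R']@np.array(X)+i['t']);return p[:2]/p[2]
E
python3 - <<'E'
from h import *
import cv2
print('tip top',ray('top',[157.7,209],.106),'side',ray('side',[276.5,190.9],.106))
for p in [[209.2,311],[246.2,296.3],[244.4,256.4],[214.1,272.7]]: print('glass top',ray('top',p,0))
for p in [[272.2,301.7],[241.1,309.2],[257.6,353.8],[298.3,335.8]]: print('glass side',ray('side',p,0))
a=cv2.imread('pics/top0.png')[130:270,190:340];b=cv2.imread('pics/side0.png')[220:320,170:370]
cv2.imwrite('pics/ct.png',cv2.resize(a,None,fx=5,fy=4*1.0,interpolation=2) if 0 else cv2.resize(a,None,fx=4,fy=4,interpolation=2))
cv2.imwrite('pics/cs.png',cv2.resize(b,None,fx=4,fy=4,interpolation=2))
E
```

```text
tip top [0.59926913 0.25935206 0.106     ] side [0.59963591 0.26015548 0.106     ]
glass top [ 0.4733406  -0.00925885  0.        ]
glass top [0.3695453  0.03388653 0.        ]
glass top [0.37679413 0.14510994 0.        ]
glass top [0.4614858  0.09913871 0.        ]
glass side [0.45584582 0.0998261  0.        ]
glass side [0.46952013 0.00181478 0.        ]
glass side [0.36074641 0.02742293 0.        ]
glass side [0.3706527  0.14867468 0.        ]
```

View pics/ct.png

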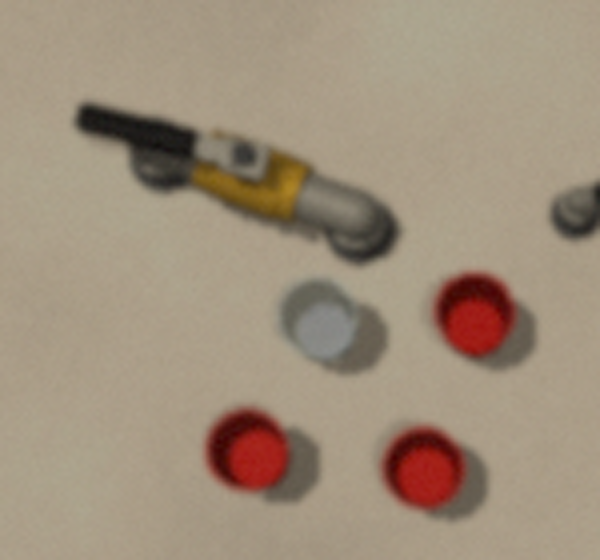

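View pics/cs.png

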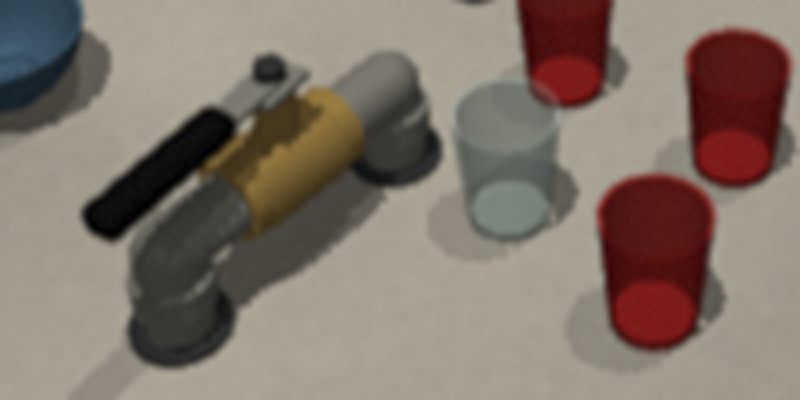

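```bash
python3 - <<'E'
from h import *
s=ray('top',[168,251.2],.120);print('stem',s, 'side',ray('side',[220+67/4,170+270/4],.120))
tip=np.array([.5995,.2597]);
print(np.hypot(*(tip-s[:2])),np.degrees(np.arctan2(*(tip-s[:2])[::-1])))
a=ray('top',[171.2,230.5],0.0);b=ray('top',[189.2,280],0.0);print(a,b,np.degrees(np.arctan2(*(a-b)[:2][::-1])))
a=ray('side',[220+330/4,170+182/4],0.0);b=ray('side',[220+155/4,170+397/4],0.0);print(a,b,np.degrees(np.arctan2(*(a-b)[:2][::-1])))
E
```

```text
stem [0.56505797 0.14553002 0.12      ] side [0.55909579 0.15761495 0.12      ]
0.11925199029651509 73.21283995294162
[0.58871339 0.21961393 0.        ] [0.53296346 0.07790686 0.        ] 68.5244940272394
[0.59057905 0.22182904 0.        ] [0.53570549 0.080523   0.        ] 68.77724568114667
```

```bash
cat > w.py <<'E'
from h import *
S=np.array([.562,.150])
def u(a): a=np.radians(a);return np.array([np.cos(a),np.sin(a)])
def wp(a,r=.100,off=.025): return S+r*u(a)+off*u(a-90)
def tool(p,z):
    s=get_state();return s['eef_rot'].T@(np.array([*p,z])-s['tcp_pos'])
E
python3 - <<'E'
from w import *
p=wp(71,.1,.06);print(p,tool(p,.24),tool(p,.102))
E
```

```text
[0.65128793 0.22501777] [ 0.57995154  0.00228559 -0.15283827] [ 0.57995061  0.14028559 -0.15282948]
```

>>> jog_arm(
  commands=[
    [[0.58,0,-0.153],0,0],
    [[0.58,0,-0.153],0,0],
    [[0.58,0,-0.153],0,0],
    [[0.58,0,-0.153],0,0],
    [[0.58,0,-0.153],0,0],
  ],
)

```text
clock: 1.0
tcp_pos: [0.3451, 0.3903, 0.2425]
eef_rot: [[0.972, 0.0, 0.235], [-0.235, 0.001, 0.972], [0.0, -1.0, 0.001]]
contact_force: [0.4, 1.2, 0.1]
gripper_width: 0.144
```

>>> jog_arm(
  commands=[
    [[0.336,0,-0.0885],0,0],
    [[0.336,0,-0.0885],0,0],
    [[0.336,0,-0.0885],0,0],
    [[0.336,0,-0.0885],0,0],
    [[0.336,0,-0.0885],0,0],
  ],
)

```text
clock: 1.5
tcp_pos: [0.5652, 0.2712, 0.2426]
eef_rot: [[0.972, 0.001, 0.235], [-0.235, 0.001, 0.972], [0.0, -1.0, 0.001]]
contact_force: [1.1, 0.7, 0.7]
gripper_width: 0.001
```

>>> jog_arm(
  commands=[
    [[0.08,0,-0.02],0,0],
    [[0.08,0,-0.02],0,0],
    [[0.08,0,-0.02],0,0],
  ],
)

```text
clock: 1.8
tcp_pos: [0.6423, 0.2299, 0.2412]
eef_rot: [[0.971, 0.002, 0.24], [-0.24, 0.0, 0.971], [0.002, -1.0, 0.0]]
contact_force: [-0.1, 0.1, -0.4]
gripper_width: 0.001
```

```bash
python3 - <<'E'
from w import *
import cv2
s=get_state();print(s['tcp_pos'],s['contact_force'],s['gripper_width'])
p=wp(71,.1,.06);print(tool(p,.102))
for c in ['wrist','side']: cv2.imwrite(f'pics/{c}1.png',snapshot(c)[:,:,::-1])
E
```

```text
[0.64225275 0.22988603 0.2412268 ] [-0.07318221  0.0980082  -0.40565008] 0.0007106782458809045
[ 0.00966595  0.13924486 -0.00262173]
```

View pics/wrist1.png

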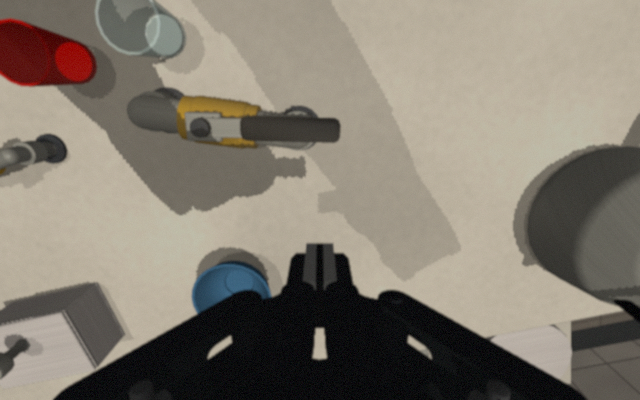

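View pics/side1.png

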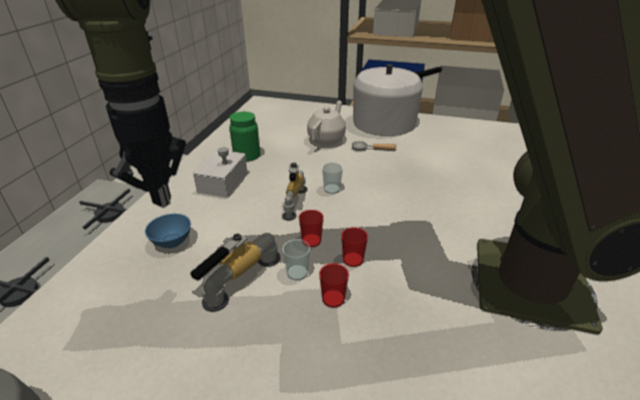

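```bash
python3 - <<'E'
from w import *
s=get_state();R=s['eef_rot'];p=s['tcp_pos']
for y in [-.008,0,.011,.024]:
  print(y,[np.round(proj('wrist',p+R@[x,y,0])) for x in (-.011,.0,.011)], np.round(proj('wrist',p+R@[-.011,y,.015])))
E
```

```text
-0.008 [array([319., 257.]), array([319., 279.]), array([319., 300.])] [353. 257.]
0 [array([319., 249.]), array([319., 270.]), array([319., 290.])] [351. 249.]
0.011 [array([319., 239.]), array([319., 259.]), array([319., 278.])] [349. 239.]
0.024 [array([319., 229.]), array([319., 247.]), array([319., 265.])] [347. 229.]
```

>>> jog_arm(
  commands=[
    [[0.01,0.05,-0.003],0,0],
    [[0.01,0.1,-0.003],0,0],
    [[0.01,0.143,-0.003],0,0],
    [[0.01,0.143,-0.003],0,0],
  ],
)

```text
clock: 2.3
tcp_pos: [0.6402, 0.2262, 0.0919]
eef_rot: [[0.972, -0.015, 0.235], [-0.235, -0.004, 0.972], [-0.014, -1.0, -0.007]]
contact_force: [-0.7, -0.4, -0.4]
gripper_width: -0.002
```

```bash
python3 - <<'E'
from w import *
s=get_state();print(s['tcp_pos'],s['contact_force'])
print(s['eef_rot'])
for a in range(71,170,10): print(a,tool(wp(a,.1,.020),.098).round(3))
E
```

```text
[0.64020574 0.22624049 0.09187643] [-0.70669504 -0.35656887 -0.37103018]
[[ 0.97186553 -0.01517301  0.23504717]
 [-0.23512774 -0.00373932  0.97195729]
 [-0.0138686  -0.99987789 -0.00720172]]
71 [-0.029 -0.006  0.005]
81 [-0.046 -0.006  0.009]
91 [-0.064 -0.005  0.009]
101 [-0.082 -0.005  0.007]
111 [-0.098 -0.005  0.001]
121 [-0.114 -0.004 -0.007]
131 [-0.128 -0.004 -0.018]
141 [-0.14  -0.004 -0.032]
151 [-0.149 -0.004 -0.047]
161 [-0.156 -0.004 -0.063]
```

>>> jog_arm(
  commands=[
    [[-0.005,-0.006,0.002],0,0],
    [[-0.015,-0.006,0.004],0,0],
    [[-0.025,-0.006,0.005],0,0],
    [[-0.036,-0.006,0.007],0,0],
    [[-0.046,-0.006,0.009],0,0],
  ],
)

```text
clock: 2.8
tcp_pos: [0.5986, 0.2463, 0.1006]
eef_rot: [[0.972, -0.01, 0.235], [-0.235, -0.004, 0.972], [-0.009, -1.0, -0.006]]
contact_force: [2.5, -1.2, 1.3]
gripper_width: -0.002
```

```bash
python3 - <<'E'
from w import *
import cv2
s=get_state();print(s['tcp_pos'],s['contact_force'])
for a in range(71,170,10): print(a,tool(wp(a,.1,.020),.099).round(3))
cv2.imwrite('pics/w2.png',snapshot('wrist')[:,:,::-1])
E
```

```text
[0.59862285 0.24631336 0.10064111] [ 2.50208972 -1.19776918  1.26126648]
71 [ 0.016  0.002 -0.005]
81 [-0.001  0.002 -0.001]
91 [-0.019  0.002 -0.   ]
101 [-0.036  0.002 -0.003]
111 [-0.053  0.002 -0.009]
121 [-0.069  0.002 -0.017]
131 [-0.083  0.003 -0.028]
141 [-0.095  0.003 -0.041]
151 [-0.104  0.003 -0.056]
161 [-0.111  0.003 -0.073]
```

View pics/w2.png

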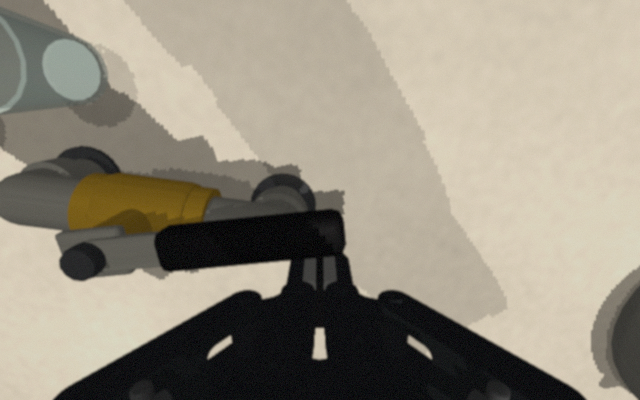

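>>> jog_arm(
  commands=[
    [[-0.01,0.002,-0.004],0,0],
    [[-0.02,0.002,-0.007],0,0],
    [[-0.03,0.002,-0.009],0,0],
    [[-0.04,0.002,-0.012],0,0],
    [[-0.05,0.002,-0.015],0,0],
  ],
)

```text
clock: 3.35
tcp_pos: [0.544, 0.2434, 0.099]
eef_rot: [[0.972, -0.012, 0.234], [-0.234, -0.004, 0.972], [-0.011, -1.0, -0.007]]
contact_force: [3.9, -0.4, -0.1]
gripper_width: -0.002
```

```bash
python3 - <<'E'
from w import *
import cv2
s=get_state();print(s['tcp_pos'],s['contact_force'])
for a in range(101,172,10): print(a,tool(wp(a,.094,.020),.099).round(3))
cv2.imwrite('pics/w3.png',snapshot('wrist')[:,:,::-1])
E
```

```text
[0.54402686 0.24342491 0.0989919 ] [ 3.93824269 -0.36791796 -0.07440324]
101 [ 0.018 -0.     0.007]
111 [ 0.003 -0.     0.002]
121 [-0.012  0.    -0.006]
131 [-0.026  0.    -0.016]
141 [-0.037  0.001 -0.028]
151 [-0.046  0.001 -0.042]
161 [-0.052  0.001 -0.058]
171 [-0.056  0.001 -0.074]
```

View pics/w3.png

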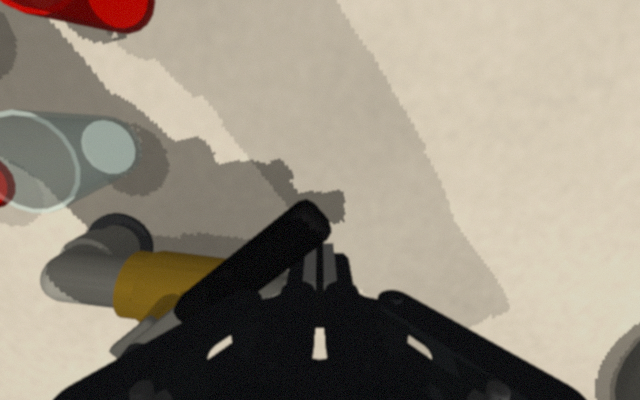

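>>> jog_arm(
  commands=[
    [[-0.01,0,-0.005],0,0],
    [[-0.02,0,-0.012],0,0],
    [[-0.028,0,-0.02],0,0],
    [[-0.035,0,-0.028],0,0],
    [[-0.041,0,-0.036],0,0],
  ],
)

```text
clock: 3.9
tcp_pos: [0.4927, 0.2175, 0.0996]
eef_rot: [[0.972, -0.016, 0.234], [-0.234, -0.004, 0.972], [-0.014, -1.0, -0.007]]
contact_force: [1.9, 1.9, 0.2]
gripper_width: -0.005
```

```bash
python3 - <<'E'
from w import *
import cv2
s=get_state();print(s['tcp_pos'],s['contact_force'])
for a in range(131,172,10): print(a,tool(wp(a,.094,.020),.099).round(3))
cv2.imwrite('pics/w4.png',snapshot('wrist')[:,:,::-1])
E
```

```text
[0.4927007  0.21752377 0.09964884] [1.86816407 1.86391327 0.16970733]
131 [0.018 0.    0.021]
141 [0.007 0.    0.009]
151 [-0.002  0.001 -0.005]
161 [-0.008  0.001 -0.021]
171 [-0.012  0.001 -0.037]
```

View pics/w4.png

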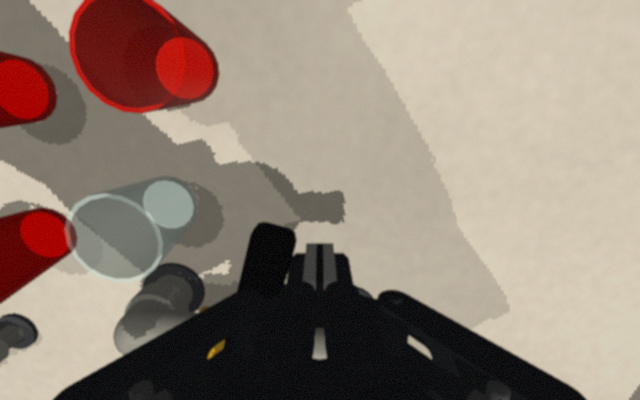

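>>> jog_arm(
  commands=[
    [[-0.002,0,-0.005],0,0],
    [[-0.003,0,-0.01],0,0],
    [[-0.004,0,-0.014],0,0],
  ],
)

```text
clock: 4.25
tcp_pos: [0.484, 0.2055, 0.0999]
eef_rot: [[0.972, -0.018, 0.234], [-0.234, 0.0, 0.972], [-0.017, -1.0, -0.004]]
contact_force: [3.1, 11.8, -4.7]
gripper_width: -0.002
```

>>> jog_arm(
  commands=[
    [[-0.001,0,-0.004],0,0],
    [[-0.001,0,-0.007],0,0],
  ],
)

```text
clock: 4.45
tcp_pos: [0.4839, 0.2052, 0.1003]
eef_rot: [[0.973, -0.014, 0.232], [-0.232, 0.015, 0.973], [-0.018, -1.0, 0.012]]
contact_force: [5.4, 23.7, -9.9]
gripper_width: -0.002
```

>>> jog_arm(
  commands=[
    [[0,0,0.02],0,0],
    [[0,0,0.04],0,0],
    [[0,-0.04,0.06],0,0],
    [[0,-0.09,0.1],0,0],
    [[0,-0.12,0.15],0,0],
  ],
)

```text
clock: 4.95
tcp_pos: [0.5155, 0.3311, 0.2112]
eef_rot: [[0.972, -0.016, 0.234], [-0.234, 0.013, 0.972], [-0.018, -1.0, 0.009]]
contact_force: [2.2, 0.1, 0.2]
gripper_width: 0.005
```

>>> jog_arm(
  commands=[
    [[0,0,0.05],0,0],
    [[0,0,0.1],0,0],
    [[0,0,0.15],0,0],
    [[0,0,0.15],0,0],
    [[0,0,0.15],0,0],
  ],
)

```text
clock: 5.45
tcp_pos: [0.5496, 0.4768, 0.2101]
eef_rot: [[0.972, -0.019, 0.233], [-0.232, 0.009, 0.973], [-0.021, -1.0, 0.005]]
contact_force: [0.0, -0.5, -1.1]
gripper_width: 0.001
```

```bash
python3 - <<'E'
from w import *
import cv2
s=get_state();print(s['tcp_pos'],s['contact_force'],s['clock'])
for c in ['top','side']:
    im=snapshot(c)[:,:,::-1];cv2.imwrite(f'pics/{c}9.png',im)
    for d in pinpoint('long_handle_tip',c)[:2]:
        q=ray(c,d['position'],.106)[:2];v=q-S;print(c,d['score'],q,np.hypot(*v),np.degrees(np.arctan2(v[1],v[0])))
    for d in pinpoint('tea_glass',c)[:5]: print(d['score'],d['position'],ray(c,d['position'],0))
a=cv2.imread('pics/top9.png')[130:270,190:390];cv2.imwrite('pics/ct9.png',cv2.resize(a,None,fx=4,fy=4,interpolation=2))
E
```

```text
[0.54961604 0.47682521 0.21007046] [ 0.0189827  -0.49671785 -1.11814551] 5.45
top 0.66 [0.45639846 0.18594159] 0.11155035640322115 161.20394315708742
0.89 [216.0, 269.5] [0.45623933 0.10819718 0.        ]
0.69 [211.0, 308.8] [ 0.46830541 -0.00293488  0.        ]
0.67 [248.1, 297.2] [0.36420372 0.03145968 0.        ]
0.54 [244.5, 255.0] [0.37659313 0.1490154  0.        ]
side 0.61 [0.46030959 0.19171949] 0.10991567210272463 157.69362918982856
side 0.46 [0.42127526 0.20656739] 0.15166846272180864 158.101258250196
0.98 [258.3, 356.2] [0.35530741 0.02815731 0.        ]
0.86 [240.3, 312.2] [ 0.46374693 -0.00268284  0.        ]
0.69 [297.4, 332.7] [0.37699619 0.14811924 0.        ]
0.63 [272.5, 300.0] [0.45898091 0.10161022 0.        ]
```

View pics/ct9.png

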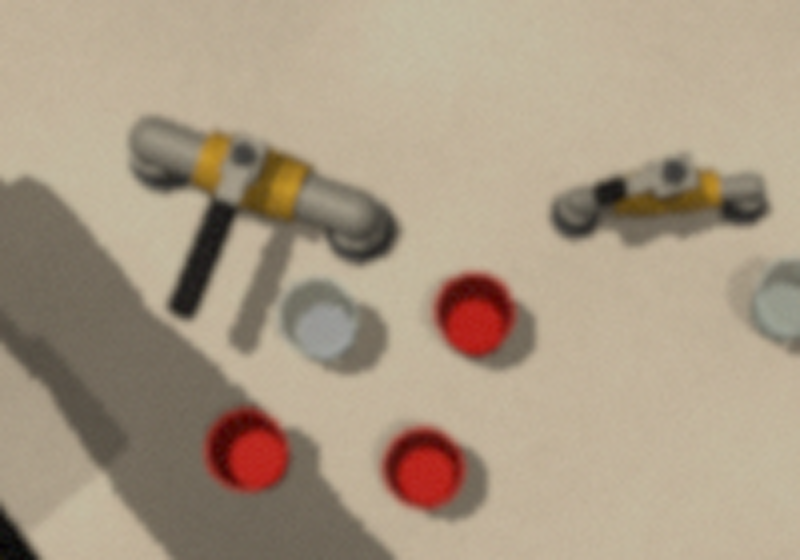

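View pics/side9.png

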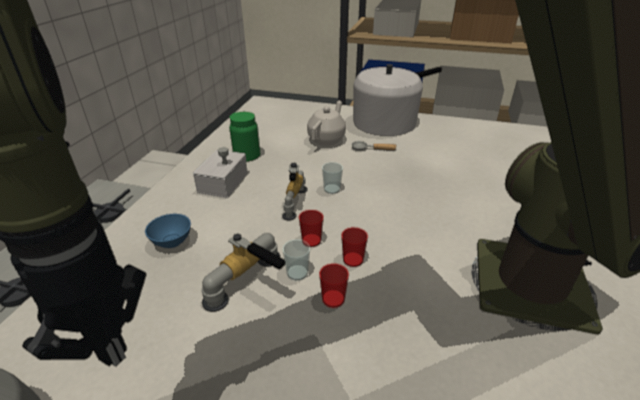

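```bash
python3 -c "
from station import *
print(job_done())"
```

```text
the job is handed in; nothing more can be done
None
```

I shut the stove valve and handed the job in at about 5.7 s. I pushed the long handle on the thicker pipe (the left valve seen from above) through its quarter turn with the closed fingers. It stopped dead at its end stop, with about 24 N on the wrist, and I then drew the arm well clear.

- **Long handle:** after the push the camera measurements put it at 158–161°, and square across the pipe is about 158.6°. The top and side cameras differed by about 3.5°, so the proof that it is fully shut is the hard stop rather than the pictures.
- **Cups and short handle:** in the before and after pictures the tea glass, the red cups and the short handle look unmoved. The network's position for the tea glass differed by about 10 mm between the two top-view readings. In the enlarged top crops, though, the glass sits at the same pixels before and after, so I took that as detector noise.

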